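Clamp a seal stone in the quick-release engraving vise

ROBOT

A 6-joint arm with a two-finger parallel gripper is mounted at the origin on the work surface. World frame = base frame: x ahead of the robot, y to its left, z up, the work surface at z = 0. Lengths are in m, angles in rad, forces in N, time in s.
With the tool pointing down it reaches from about 0.325 to 0.9 m from the base axis. Payload 6.1 kg.
Tool frame: the origin (TCP) lies midway between the tips of the shut fingers; the grasp point (between the pads) lies 19 mm behind it; z points along the fingers, x is the direction in which the jaws open and shut, and the axes are right-handed (so a half turn about z gives the same grasp; the last joint's range is limited). The gripper opens to 87 mm and grips with 3 to 60 N. Pads are 19 mm wide; open, the fingers measure 117 mm over their backs; the gripper's body (75 mm by 190 mm) begins 51 mm behind the grasp point.
Start: joints at [-1.317, 0.22, 1.526, -0, 1.395, -0.126], TCP at [0.232, -0.58, 0.223] pointing down, gripper open.
Joint ranges: [-2.98, 2.98], [-0.91, 2.08], [0.09, 2.57], [-1.24, 4.39], [0.2, 2.65], [-2.68, 2.68]. Speed limits (rad/s): [2.57, 2.57, 3.01, 3.14, 3.14, 3.14].

INTERFACE

Orientations are given as a 3x3 rotation matrix whose columns are the frame's x, y, z axes.
In Python, from plant import env gives the robot as it stands.
- The arm moves only by the shell command python3 -m jog 'ROWS' [FORCE]. ROWS is JSON, a list of rows, each a list of 3 entries, a list of its own where there are three numbers: the finger opening in m, from 0 to 0.087, then the shift along the tool's x, y, z in m, then the turn about the tool's z in rad. In form: [[jaw, [tx, ty, tz], twist], ...]. A call has 1 to 12 rows; each row is the pose to reach, as a shift and turn from the pose measured when the call began, along the tool's axes at that moment; what a row does not reach only later rows make up. A row lasts 1/10 s, in which the tool goes at most 50 mm and 8.59 degrees, less where a joint would pass 70% of its speed; a pose out of reach is approached as far as the arm can. A call with a gripper value outside its range is refused whole. The fingers move at their own pace and stop on an object; FORCE is the grip in N (left out, the last holds). Time passes only in rows, so rows that repeat a pose let the fingers close. It gives the time, the measured TCP pose, the force and the opening at its end, in the units of the state.
- env.get_state(): the state, without advancing time (a new reading comes with each control period).
- env.snapshot(name): name is "scene" or "top" or "wrist"; returns the picture (420x560x3 uint8, red, green, blue); there is no depth.
- env.get_calibration(name): a dict with "fx", "fy", "cx", "cy" (pixels), "rvec" (rotation vector, rad) and "tvec" (3), from world to camera coordinates, as OpenCV has them. Camera axes: x right, y down, z forward; pixel columns grow to the right and rows downward; lengths in m; the calibration is good to about 2 mm. The wrist camera is an equidistant fisheye: a pixel r from the principal point sees the ray r / f radians off the axis. A picture is of the moment at which its call begins: read the wrist's pose just before it. get_calibration takes no time and is no camera call; for the wrist camera it gives the pose at the moment of the call.
- env.close_job(): hands the job in, once; it reports no verdict.
The state is a dict: "time_s": time; "joint_pos": joint angles; "dq": joint speeds; "joint_efforts": joint torques, N m; "eef_pos": TCP position; "tcp_rot": TCP orientation; "contact_force": force on the tool from outside, world axes, zero at the start; "wrist_torque": the same for the moment, N m; "width": finger opening in m.
Only numpy, scipy, OpenCV 4.12 (cv2) and the standard library are available. Lean on these libraries where they do the work, as an engineer would, in place of code of your own. Each camera call takes 0.05 s, during which the arm holds its last target.

TASK

Clamp the green seal stone that stands loose in the engraving vise, ready for carving: press the red quick-release lever down and, keeping it pressed, slide the jaw until the stone is caught between both jaws, then let the lever spring back up, and only then turn the orange screw knob clockwise until the stone is held tight. The stone must end standing on the vise bed, square and gripped by both jaws; do not tip it and leave the other things on the desk where they are.

Things in the scene. Friction and masses are not known exactly. Their poses are not given: they have to be found in the camera images.
- vise: Blue-grey cast vise fixed to the desk. Origin: centre of the underside of its 240 (x) x 100 (y) x 30 (z) mm bed; z up. Its x-axis points from the sliding jaw to the fixed jaw; a sliding jaw moving to +x closes the vise. Its place and yaw (within about 0.3 rad) vary.
- fixed_jaw: Fixed jaw, 44 mm (x) x 86 mm wide, 36 mm above the bed; axes as the vise. Origin on its steel clamping face at bed level (70 mm along vise x from the vise's origin, 30 mm above the desk).
- carriage (a joint): Travel of the sliding jaw, m: 0 fully open, grows as it closes, up to 0.1. Opening between the two clamping faces = 0.105 - carriage - 0.0025 * screw (m), so with the stone clamped this is 0.030. It is locked against about 30 N (it slips a little beyond that) unless the lever is pressed; then it slides with about 1.5 N plus 6 N per m/s. It locks wherever it stands when the lever is let up.
- jaw_mid (a point): Centre of the top face of the sliding jaw's block (60 mm along x, 80 mm wide, top 66 mm above the desk), axes as the vise.
- pad: Steel pad at the front of the sliding jaw, 10 mm thick, 70 mm wide, 35 mm high, driven forward out of the block by the screw, 2.5 mm per rad (12 mm in all). Origin on its rear face at bed level; its clamping face is 10 mm further along x. When screwed home on the stone the resistance mounts quickly: once both jaws touch the stone, 0.6 to 1 rad more makes it tight; turned further, the jaw's lock slips back a little and it gets no tighter.
- lever_pad (a point): Centre of the upper face of the red thumb plate of the quick-release lever, which stands out from the +y side of the sliding jaw (85 mm from the jaw's middle, about 58 mm above the desk when up) and travels with it. Plate 60 mm (x) x 46 mm (y) with a 10 mm high lip across each x end (54 mm between them), so a closed finger pressing on it can push the jaw along. Free air below it.
- lever (a joint): Quick-release lever, rad: about 0 up (half-nut locked, plate level), 0.2 fully down at its stop; 65 mm from hinge to the plate's centre, so the centre sinks 13 mm. Sprung: about 8.5 N at the plate's centre to start, 10 N fully down. The jaw is free above about 0.05 and locks again when the lever is let up.
- knob_grip (a point): Middle of the orange wing bar on the screw, the place to grip: bar 50 mm long (this frame's x-axis) x 14 mm thick (y) x 26 mm deep (z, 13 mm each way). z points outward along the screw, which leans 0.61 rad (35 deg) from vertical, back away from the fixed jaw (to vise -x). Bare screw for 15 mm below the bar, then a boss 28 mm across on the jaw's block. The point lies 41 mm out along the screw from its foot on top of the block, about 100 mm above the desk.
- screw (a joint): Turn of the screw, rad: 0 backed out, grows clockwise as seen looking at the knob from outside (looking along -z of knob_grip), up to 5. It starts between 0 and 0.25. Friction 0.08 N m; it stays where it is left. Tight means at least 10 N between each jaw and the stone.
- stone: Green seal stone, 30 x 30 x 55 mm, 130 g or so, standing on end, loose on the vise bed (30 mm above the desk) between the jaws, up to 12 mm short of the fixed jaw. Origin: centre of its underside.
- ink_bottle: dark violet capped ink bottle, 48 across, 100 tall (mm); leave it alone. Origin: centre of its underside.
- paste_dish: blue-white ceramic dish, 68 across, 24 tall (mm); leave it alone. Origin: centre of its underside.
- stone_red: spare red-brown seal stone, 25 x 25 x 45 tall (mm); leave it alone. Origin: centre of its underside.
- stone_cream: spare cream seal stone, 22 x 22 x 60 tall (mm); leave it alone. Origin: centre of its underside.
- ink_stick: black ink stick lying flat, 75 x 20 x 10 (mm); leave it alone. Origin: centre of its underside.
- brush: writing brush with wooden handle, lying flat, 200 long, 10 thick (mm); leave it alone. Origin: middle of its length, underside.
- water_cup: white ceramic cup, 60 across, 50 tall (mm); leave it alone. Origin: centre of its underside.
There are look-alikes about, which are no part of the job. What is shaped like the stone but purple or yellow is not meant.

How it is judged:
By the outcome, as a careful person would: the job done as asked, in the order asked, and still so for the second after the job is handed in, with the robot touching nothing.
It also fails if it takes over 51 s, if anything falls off the work surface, if the arm or the gripper's body presses on something with over 40 N, if the wrist force passes 120 N, or if a joint passes its speed limit or range.

## Working session

There is one attempt and no reset: what is moved stays moved. The work goes in short steps, Python scripts to look and compute and a shell command to move; the robot and the scene stay as the last step left them, time stands still between calls to the robot, and variables do not carry over. Pictures are saved under pics/ and viewed, and the job is handed in when it is done.

```bash
ls; mkdir -p pics
python3 - <<'E'
from plant import env
import cv2
s=env.get_state()
print(s['time_s'],s['eef_pos'],s['tcp_rot'],s['contact_force'],s['width'])
for n in ['scene','top','wrist']:
    c=env.get_calibration(n); print(n,c)
    cv2.imwrite(f'pics/{n}0.png',env.snapshot(n)[:,:,::-1])
E
```

```text
pics
0.0 [ 0.23155232 -0.57986428  0.22145201] [[ 3.70725555e-01 -9.28742338e-01 -4.81214863e-04]
 [-9.28740534e-01 -3.70725791e-01  1.84594354e-03]
 [-1.89280468e-03 -2.37414696e-04 -9.99998180e-01]] [-0.24933598 -0.62184994 -0.0570373 ] 0.0873065410932609
scene {'fx': 498.03676403655606, 'fy': 498.03676403655606, 'cx': 277.55123230256294, 'cy': 212.16764708971797, 'rvec': array([ 2.02894752,  1.17227235, -0.56329055]), 'tvec': array([-0.29786997, -0.28553364,  1.41181004])}
top {'fx': 400.28529951266825, 'fy': 400.28529951266825, 'cx': 281.18276988336595, 'cy': 211.32216255035465, 'rvec': array([ 2.14916641, -2.16226891,  0.13891253]), 'tvec': array([-0.02015099,  0.64061994,  0.75138932])}
wrist {'fx': 325.19226210127806, 'fy': 325.19226210127806, 'cx': 281.46310481745917, 'cy': 210.41003217370823, 'rvec': array([-2.38389875,  1.6144884 ,  0.25171885]), 'tvec': array([-0.62337656, -0.03604626,  0.39284456])}
```

View pics/scene0.png

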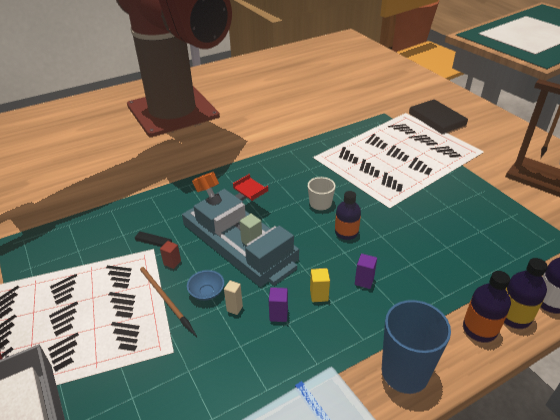

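View pics/top0.png

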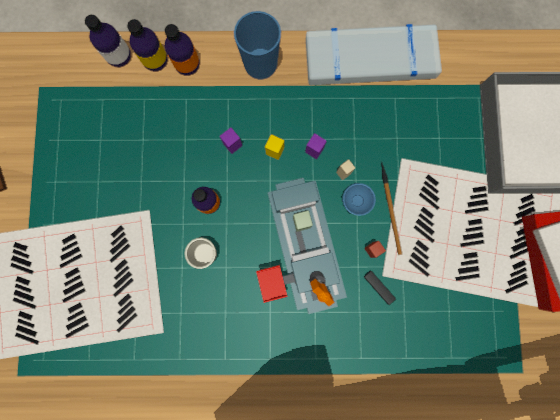

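View pics/wrist0.png

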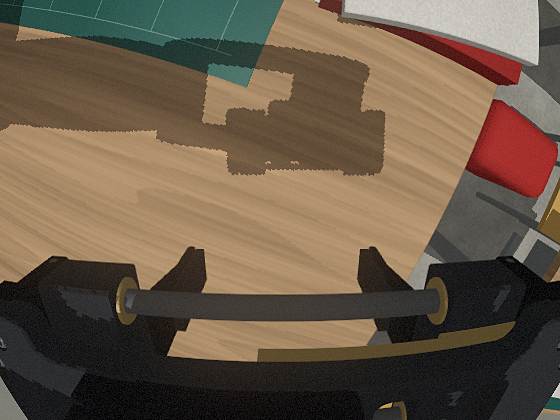

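The scene picture shows the vise in the middle, with the red lever at (250,187), the orange knob at (205,182) and the green stone at (250,230). The top picture has the stone at (303,220), the lever at (272,284) and the knob at (321,291). The look-alikes in the top picture are purple at (231,140) and (316,146), yellow at (275,147), cream at (346,169) and red-brown at (375,248). The only green stone is the one in the vise, so I'll check it in a close crop.

Run:
```python
import cv2
a=cv2.imread('pics/top0.png')[165:325,240:360]
cv2.imwrite('pics/topc.png',cv2.resize(a,None,fx=3.7,fy=3.7,interpolation=cv2.INTER_CUBIC))
a=cv2.imread('pics/scene0.png')[160:290,170:310]
cv2.imwrite('pics/scenec.png',cv2.resize(a,None,fx=4.5,fy=4.5,interpolation=cv2.INTER_CUBIC))
```

```text
(no output)
```

View pics/topc.png

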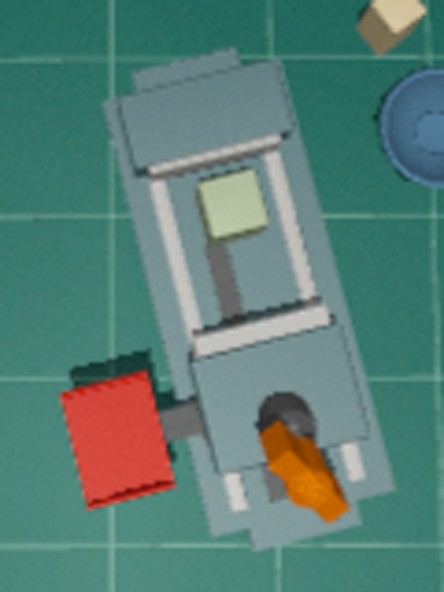

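View pics/scenec.png

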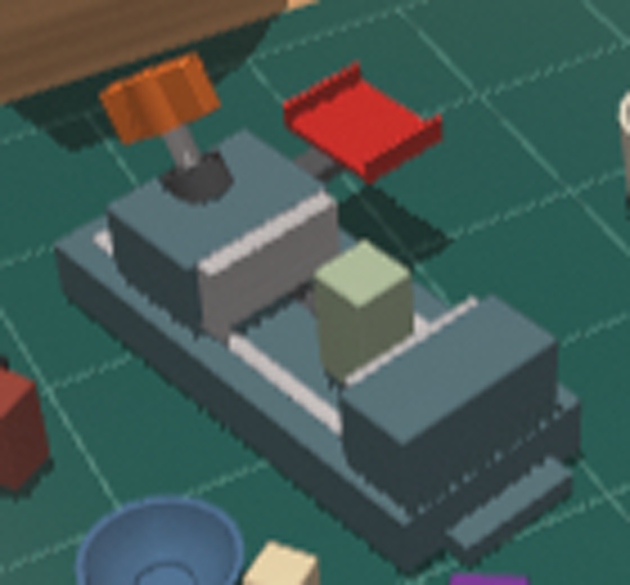

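```bash
cat > h.py <<'E'
import numpy as np, cv2
from plant import env
CAL={n:env.get_calibration(n) for n in('scene','top')}
def proj(n,P):
    c=CAL[n];K=np.array([[c['fx'],0,c['cx']],[0,c['fy'],c['cy']],[0,0,1]])
    return cv2.projectPoints(np.atleast_2d(np.array(P,float)),c['rvec'],c['tvec'],K,None)[0][:,0]
def projw(c,P):
    R=cv2.Rodrigues(c['rvec'])[0];p=np.atleast_2d(P)@R.T+c['tvec']
    r=np.linalg.norm(p[:,:2],axis=1);th=np.arctan2(r,p[:,2])
    return np.c_[c['cx']+c['fx']*th*p[:,0]/r,c['cy']+c['fy']*th*p[:,1]/r]
def vis2w(v,P):
    x,y,yaw=v[:3];P=np.atleast_2d(np.array(P,float));c,s=np.cos(yaw),np.sin(yaw)
    return np.c_[x+c*P[:,0]-s*P[:,1],y+s*P[:,0]+c*P[:,1],P[:,2]]
E
cat > fit.py <<'E'
from h import *
from scipy.optimize import least_squares
# v: x,y,yaw, jx, stone x,y,yaw(vise frame), lever z
T=lambda p:((p[0]+.5)/3.7-.5+240,(p[1]+.5)/3.7-.5+165)
S=lambda p:((p[0]+.5)/4.5-.5+170,(p[1]+.5)/4.5-.5+160)
def feats(v):
    jx=v[3];sx,sy,sa=v[4:7];F=[]
    def st(a,b):
        c,s=np.cos(sa),np.sin(sa);a*=.015;b*=.015
        return [sx+c*a-s*b,sy+s*a+c*b,.085]
    t=[([.114,.043,.066],(120,102)),([.114,-.043,.066],(285,60)),([.12,.05,.03],(105,100)),
    ([-.12,.05,.03],(212,535)),([-.12,-.05,.03],(396,488)),
    ([jx-.03,.04,.066],(222,477)),([jx-.03,-.04,.066],(369,438)),([jx+.03,.04,.066],(191,357)),([jx+.03,-.04,.066],(335,322)),
    (st(1,1),(198,182)),(st(1,-1),(258,168)),(st(-1,-1),(268,228)),(st(-1,1),(213,242)),
    ([jx-.03,.085+.023,.058+v[7]],(90,508)),([jx-.03,.085-.023,.058+v[7]],(175,487)),([jx+.03,.085+.023,.058+v[7]],(62,393)),([jx+.03,.085-.023,.058+v[7]],(150,370))]
    s=[([.07,.043,.066],(490,297)),([.07,-.043,.066],(342,385)),([.114,-.043,.066],(405,443)),([.114,.043,.066],(557,343)),
    ([.12,-.05,0],(410,572)),([.12,-.05,.03],(405,525)),([jx-.03,-.04,.066],(108,210)),([jx-.03,.04,.066],(243,130)),
    (st(-1,-1),(318,278)),(st(-1,1),(365,242)),(st(1,1),(412,265)),(st(1,-1),(362,305))]
    return t,s
def res(v):
    t,s=feats(v)
    a=proj('top',vis2w(v,[p for p,_ in t]))-[T(q) for _,q in t]
    b=proj('scene',vis2w(v,[p for p,_ in s]))-[S(q) for _,q in s]
    return np.r_[a,b].ravel()
r=least_squares(res,[.5,0,.0,-.06,.04,0,0,.01],loss='soft_l1')
np.set_printoptions(precision=4,suppress=True)
print(r.x,r.cost); print(res(r.x).reshape(-1,2).round(1).tolist())
np.save('v.npy',r.x)
E
python3 fit.py
```

```text
[ 0.5765 -0.0734  0.245  -0.057   0.0428 -0.0007  0.0107 -0.0081] 18.04783076696344
[[-1.4, -1.1], [-2.9, -0.6], [-1.0, 0.7], [0.2, 0.9], [0.0, 0.6], [-1.0, -0.1], [0.6, -0.3], [-0.7, 1.0], [1.3, -0.1], [-0.5, 0.6], [-1.2, 0.3], [0.4, -0.5], [-0.3, -0.1], [-0.3, -0.0], [0.2, -0.5], [-0.3, 0.2], [-0.9, 0.4], [-0.9, -1.3], [-2.7, 1.6], [-0.3, 1.3], [0.7, -0.2], [-0.6, 1.6], [-0.2, 0.9], [-1.1, 0.1], [0.5, 0.3], [-1.6, -0.6], [0.1, -0.1], [0.4, 2.2], [-0.6, 1.1]]
```

```bash
cat > knob.py <<'E'
from h import *
def knob_frame(jx,psi,out=.041,foot=0.0):
    b=.61;z=np.array([-np.sin(b),0,np.cos(b)]);u=np.array([np.cos(b),0,np.sin(b)]);y=np.array([0,1,0])
    # foot found from point height ~.100
    p=np.array([jx+foot,0,.066])+out*z
    X=np.cos(psi)*u+np.sin(psi)*y; Y=np.cross(z,X)
    return p,np.c_[X,Y,z]
def box(jx,psi,foot=0):
    p,R=knob_frame(jx,psi,foot=foot)
    c=np.array([[a,b,d] for a in(-1,1) for b in(-1,1) for d in(-1,1)])*[.025,.007,.013]
    return p+c@R.T
def mask(n,v,psi,foot):
    m=np.zeros((420,560),np.uint8)
    h=cv2.convexHull(proj(n,vis2w(v,box(v[3],psi,foot))).astype(np.float32))
    cv2.fillConvexPoly(m,np.round(h*16).astype(np.int32),255,shift=4);return m>0
def orange(img,ax):
    hsv=cv2.cvtColor(img,cv2.COLOR_BGR2HSV);m=(hsv[...,0]>5)&(hsv[...,0]<16)&(hsv[...,1]>200)&(hsv[...,2]>80)
    return m
if __name__=='__main__':
    import sys
    v=np.load('v.npy');tag=sys.argv[1]
    M={}
    for n,(a,b,c,d) in {'top':(265,325,300,345),'scene':(160,210,180,225)}.items():
        im=cv2.imread(f'pics/{n}{tag}.png');m=np.zeros((420,560),bool);o=orange(im,0)
        if len(sys.argv)>2: m=o
        else: m[a:b,c:d]=o[a:b,c:d]
        M[n]=m;print(n,m.sum(),np.argwhere(m).mean(0)[::-1])
    best=[]
    for foot in np.arange(-.03,.031,.003):
        for psi in np.arange(-1.6,1.6,.05):
            s=[(mask(n,v,psi,foot)&M[n]).sum()/(mask(n,v,psi,foot)|M[n]).sum() for n in M]
            best.append((sum(s),s,foot,psi))
    best.sort(reverse=True,key=lambda t:t[0])
    for b in best[:6]: print(b)
    print([max((b for b in best if abs(b[3]-q)<.026),key=lambda t:t[0])[0].round(2) for q in np.arange(-1.55,1.6,.2)])
E
python3 knob.py 0
```

```text
top 183 [320.5136612  289.06010929]
scene 87 [206.11494253 179.36781609]
(np.float64(0.7224623067319697), [np.float64(0.48314606741573035), np.float64(0.23931623931623933)], np.float64(-0.012000000000000004), np.float64(0.35000000000000164))
(np.float64(0.7085577100646352), [np.float64(0.4792243767313019), np.float64(0.22933333333333333)], np.float64(-0.012000000000000004), np.float64(0.4000000000000017))
(np.float64(0.694658448895737), [np.float64(0.45454545454545453), np.float64(0.2401129943502825)], np.float64(-0.012000000000000004), np.float64(0.3000000000000016))
(np.float64(0.6895315586622277), [np.float64(0.46701846965699206), np.float64(0.22251308900523561)], np.float64(-0.012000000000000004), np.float64(0.4500000000000015))
(np.float64(0.6781096013140212), [np.float64(0.44054054054054054), np.float64(0.23756906077348067)], np.float64(-0.015000000000000003), np.float64(0.4000000000000017))
(np.float64(0.6738692547152536), [np.float64(0.4645669291338583), np.float64(0.20930232558139536)], np.float64(-0.012000000000000004), np.float64(0.5000000000000018))
[np.float64(0.4), np.float64(0.41), np.float64(0.4), np.float64(0.4), np.float64(0.36), np.float64(0.37), np.float64(0.39), np.float64(0.43), np.float64(0.52), np.float64(0.64), np.float64(0.69), np.float64(0.63), np.float64(0.55), np.float64(0.49), np.float64(0.44), np.float64(0.42)]
```

```bash
python3 - <<'E'
import cv2
for n,pts in {'top':[(318,285),(328,297),(320,292)],'scene':[(198,184),(205,181),(213,178)]}.items():
    im=cv2.imread(f'pics/{n}0.png');h=cv2.cvtColor(im,cv2.COLOR_BGR2HSV)
    print([h[y,x].tolist() for x,y in pts])
E
sed -i 's/(hsv\[...,0\]>5)&(hsv\[...,0\]<16)&(hsv\[...,1\]>200)&(hsv\[...,2\]>80)/(hsv[...,0]>5)\&(hsv[...,0]<17)\&(hsv[...,1]>190)\&(hsv[...,2]>70)/' knob.py; python3 knob.py 0
python3 - <<'E'
from knob import *
v=np.load('v.npy')
for foot,psi in((-.012,.4),(-.012,-.4)):
  row=[]
  for n,(y0,y1,x0,x1) in {'top':(240,330,270,360),'scene':(150,240,170,260)}.items():
    im=cv2.imread(f'pics/{n}0.png');B=proj(n,vis2w(v,box(v[3],psi,foot)))
    s=6;c=cv2.resize(im[y0:y1,x0:x1],None,fx=4.4,fy=4.4,interpolation=cv2.INTER_CUBIC)
    for i in range(8):
      for k in(1,2,4):
        if not i&k:
          a,b=[tuple(np.int32((B[j]-[x0,y0]+.5)*4.4)) for j in(i,i|k)]
          cv2.line(c,tuple(map(int,a)),tuple(map(int,b)),(255,255,0) if i&1 else (255,0,255),1)
    row.append(c)
  cv2.imwrite(f'pics/k{psi}.png',np.hstack(row))
E
```

```text
[[15, 255, 139], [16, 255, 203], [16, 255, 197]]
[[11, 199, 131], [11, 201, 169], [11, 201, 165]]
top 279 [321.24731183 291.67383513]
scene 278 [205.10791367 181.51438849]
(np.float64(1.502165996986439), [np.float64(0.7237569060773481), np.float64(0.7784090909090909)], np.float64(-0.012000000000000004), np.float64(0.35000000000000164))
(np.float64(1.4651933701657458), [np.float64(0.7), np.float64(0.7651933701657458)], np.float64(-0.015000000000000003), np.float64(0.4000000000000017))
(np.float64(1.4588584136397331), [np.float64(0.6842105263157895), np.float64(0.7746478873239436)], np.float64(-0.012000000000000004), np.float64(0.3000000000000016))
(np.float64(1.4553540286013256), [np.float64(0.7213114754098361), np.float64(0.7340425531914894)], np.float64(-0.012000000000000004), np.float64(0.4000000000000017))
(np.float64(1.4547076357942914), [np.float64(0.6929347826086957), np.float64(0.7617728531855956)], np.float64(-0.015000000000000003), np.float64(0.35000000000000164))
(np.float64(1.4248732022510944), [np.float64(0.6735218508997429), np.float64(0.7513513513513513)], np.float64(-0.015000000000000003), np.float64(0.4500000000000015))
[np.float64(1.02), np.float64(1.03), np.float64(1.04), np.float64(0.99), np.float64(0.88), np.float64(0.73), np.float64(0.77), np.float64(1.0), np.float64(1.21), np.float64(1.4), np.float64(1.42), np.float64(1.32), np.float64(1.18), np.float64(1.11), np.float64(1.05), np.float64(1.01)]
```

View pics/k0.4.png

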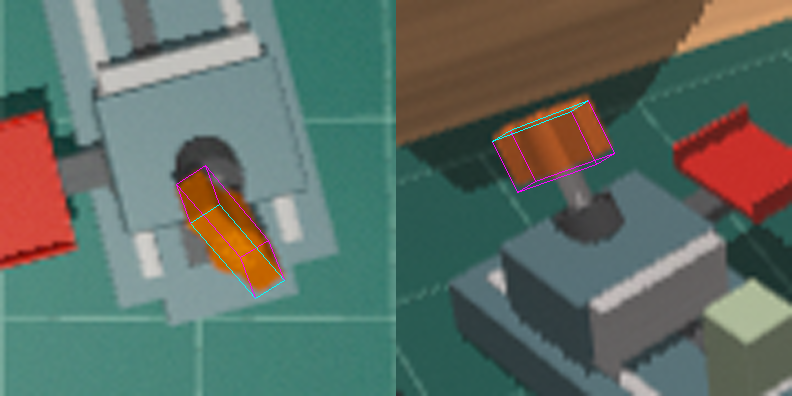

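```bash
cat > go.py <<'E'
# usage: go.py x y z heading : prints shift (tool axes) and twist
from h import *
import sys
def show(P,head):
    s=env.get_state();R=s['tcp_rot'];t=R.T@(np.array(P)-s['eef_pos'])
    cur=np.arctan2(R[1,0],R[0,0]);d=(head-cur+np.pi)%(2*np.pi)-np.pi
    print('t',s['time_s'],'pos',s['eef_pos'].round(4),'head',round(cur,3),'F',s['contact_force'].round(1),'w',round(s['width'],4))
    print('shift',t.round(4),'twist',round(-d,3))
if __name__=='__main__': show([float(a) for a in sys.argv[1:4]],float(sys.argv[4]))
E
python3 - <<'E'
from knob import *
from go import show
np.set_printoptions(precision=4,suppress=True)
v=np.load('v.npy')
L=vis2w(v,[v[3],.085,.052])[0]; print('lever',L)
p,R=knob_frame(v[3],.37,foot=-.0135); print('knob',p,vis2w(v,p))
def back(uv,z):
    from scipy.optimize import fsolve
    return fsolve(lambda q: proj('top',[q[0],q[1],z])[0]-uv,[.5,0])
for n,uv,z in(('bottle',(205,200),.1),('cup',(201,253),.05),('red',(375,248),.045),('stick',(380,288),.01),('cream',(346,167),.06)):
    b=back(uv,z);d=b-v[:2];c,s=np.cos(v[2]),np.sin(v[2]);print(n,b,'vise',[c*d[0]+s*d[1],-s*d[0]+c*d[1]])
show([L[0],L[1],.20],v[2])
E
```

```text
lever [ 0.5006 -0.0047  0.052 ]
knob [-0.094   0.      0.0996] [[ 0.4853 -0.0962  0.0996]]
bottle [0.6547 0.1159] vise [np.float64(0.12182596057877108), np.float64(0.16461347275345267)]
cup [0.5591 0.1313] vise [np.float64(0.03282108989965176), np.float64(0.2027441034526096)]
red [ 0.5669 -0.2062] vise [np.float64(-0.041544474942921766), np.float64(-0.126582590558684)]
stick [ 0.488  -0.2216] vise [np.float64(-0.12178976257563624), np.float64(-0.12235014346056819)]
cream [ 0.7249 -0.1516] vise [np.float64(0.12497284416550788), np.float64(-0.11187928759338667)]
t 0.15 pos [ 0.2316 -0.58    0.2217] head -1.191 F [0.  0.2 0.7] w 0.087
shift [-0.4345 -0.4631  0.0224] twist -1.436
```

```bash
python3 -m jog '[[0,[-0.036,-0.038,0],-0.12],[0,[-0.072,-0.076,0],-0.24],[0,[-0.108,-0.115,0],-0.36],[0,[-0.144,-0.154,0],-0.48],[0,[-0.18,-0.192,0],-0.6],[0,[-0.216,-0.23,0],-0.72],[0,[-0.252,-0.269,0],-0.84],[0,[-0.288,-0.307,0],-0.96],[0,[-0.324,-0.345,0],-1.08],[0,[-0.36,-0.384,0],-1.2],[0,[-0.396,-0.422,0],-1.32],[0,[-0.434,-0.463,0.02],-1.436]]' 20; python3 go.py .5006 -.0047 .12 .245
```

```text
time_s: 1.35
eef_pos: [0.4867, -0.0362, 0.2125]
tcp_rot: [[0.969, 0.248, 0.003], [0.248, -0.969, 0.001], [0.003, 0.0, -1.0]]
contact_force: [1.9, -1.2, 0.3]
width: 0.0029
t 1.35 pos [ 0.4867 -0.0362  0.2125] head 0.25 F [ 1.9 -1.2  0.3] w 0.0029
shift [ 0.0209 -0.0271  0.0925] twist 0.005
```

```bash
python3 -m jog '[[0,[0.02,-0.027,0.02],0],[0,[0.021,-0.027,0.05],0],[0,[0.021,-0.027,0.09],0.005],[0,[0.021,-0.027,0.0925],0.005],[0,[0.021,-0.027,0.0925],0.005]]'
python3 - <<'E'
from go import *
v=np.load('v.npy')
c=env.get_calibration('wrist');im=env.snapshot('wrist')[:,:,::-1].copy()
cv2.imwrite('pics/w1.png',im)
for n in('top','scene'): cv2.imwrite(f'pics/{n}1.png',env.snapshot(n)[:,:,::-1])
show([.5006,-.0047,.06],v[2])
for P in([v[3]-.03,.062,.05],[v[3]-.03,.108,.05],[v[3]+.03,.108,.05],[v[3]+.03,.062,.05],[v[3],.085,.05]):
    q=projw(c,vis2w(v,P))[0];print(q.round(0));cv2.circle(im,tuple(int(a) for a in q),3,(255,255,0),-1)
cv2.imwrite('pics/w1o.png',im)
E
```

```text
time_s: 1.85
eef_pos: [0.4997, -0.0047, 0.1194]
tcp_rot: [[0.97, 0.243, 0.0], [0.243, -0.97, 0.001], [0.001, -0.001, -1.0]]
contact_force: [-0.4, -0.4, -0.5]
width: 0.0001
t 2.0 pos [ 0.5023 -0.0054  0.1224] head 0.245 F [0.9 0.  0.3] w 0.0004
shift [-0.0019 -0.0012  0.0624] twist -0.0
[244. 252.]
[241. 195.]
[322. 195.]
[320. 252.]
[282. 224.]
```

View pics/w1o.png

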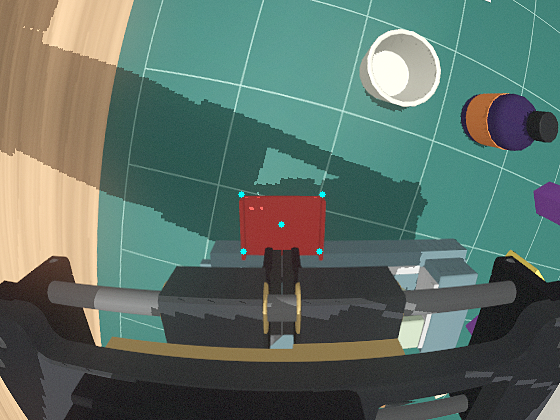

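View pics/top1.png

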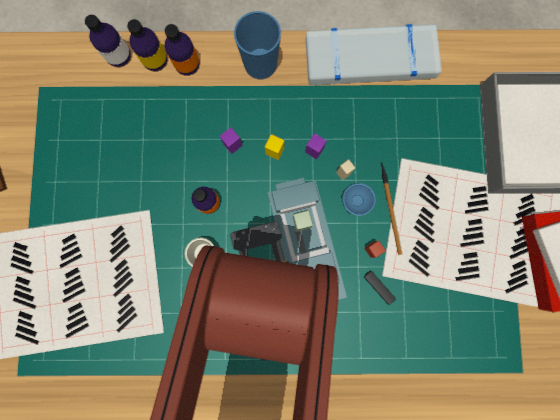

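View pics/scene1.png

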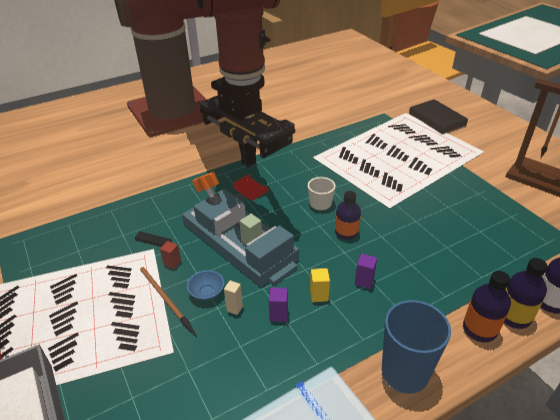

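The wrist view shows the red plate centred at about (282,226). The predicted corners are within 3 px of its edges and the finger is over it, so I'm descending.

```bash
python3 -m jog '[[0,[-0.002,-0.001,0.03],0],[0,[-0.002,-0.001,0.05],0],[0,[-0.002,-0.001,0.058],0],[0,[-0.002,-0.001,0.06],0],[0,[-0.002,-0.001,0.06],0]]'; python3 -m jog '[[0,[0,0,0.002],0],[0,[0,0,0.004],0],[0,[0,0,0.004],0]]' ;python3 -m jog '[[0,[0,0,0.002],0],[0,[0,0,0.004],0],[0,[0,0,0.004],0]]'
```

```text
time_s: 2.5
eef_pos: [0.5015, -0.0052, 0.0636]
tcp_rot: [[0.97, 0.242, 0.009], [0.242, -0.97, -0.0], [0.008, 0.002, -1.0]]
contact_force: [-0.5, -0.1, 0.6]
width: 0.0004
time_s: 2.8
eef_pos: [0.5018, -0.0053, 0.06]
tcp_rot: [[0.97, 0.242, 0.009], [0.242, -0.97, -0.0], [0.009, 0.003, -1.0]]
contact_force: [0.3, 0.7, 0.7]
width: 0.0006
time_s: 3.1
eef_pos: [0.5025, -0.0049, 0.057]
tcp_rot: [[0.97, 0.242, 0.01], [0.242, -0.97, 0.0], [0.01, 0.002, -1.0]]
contact_force: [-2.0, 2.7, 10.3]
width: 0.0007
```

```bash
python3 -m jog '[[0,[0,0,0.002],0],[0,[0,0,0.004],0],[0,[0,0,0.006],0],[0,[0,0,0.008],0],[0,[0,0,0.009],0],[0,[0,0,0.009],0]]'
```

```text
time_s: 3.7
eef_pos: [0.504, -0.0042, 0.0496]
tcp_rot: [[0.97, 0.242, 0.013], [0.242, -0.97, 0.001], [0.013, 0.002, -1.0]]
contact_force: [-1.5, 4.3, 10.7]
width: 0.0006
```

```bash
python3 -m jog '[[0,[0.003,0,0.001],0],[0,[0.006,0,0.001],0],[0,[0.009,0,0.001],0],[0,[0.012,0,0.001],0],[0,[0.015,0,0.001],0],[0,[0.018,0,0.001],0],[0,[0.021,0,0.001],0],[0,[0.024,0,0.0015],0],[0,[0.027,0,0.0015],0],[0,[0.03,0,0.0015],0]]'
python3 - <<'E'
from h import *
for n in('scene','wrist'): cv2.imwrite(f'pics/{n}2.png',env.snapshot(n)[:,:,::-1])
a=cv2.imread('pics/scene2.png')[130:300,150:330]
cv2.imwrite('pics/scene2c.png',cv2.resize(a,None,fx=3.5,fy=3.5,interpolation=cv2.INTER_CUBIC))
E
```

```text
time_s: 4.7
eef_pos: [0.5346, 0.0034, 0.0503]
tcp_rot: [[0.97, 0.242, 0.016], [0.242, -0.97, 0.001], [0.015, 0.002, -1.0]]
contact_force: [-2.7, 2.1, 10.5]
width: 0.0006
```

View pics/scene2c.png

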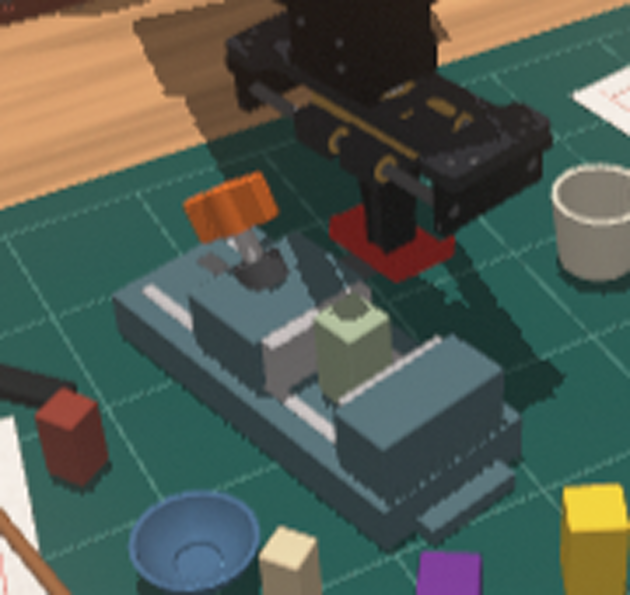

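View pics/wrist2.png

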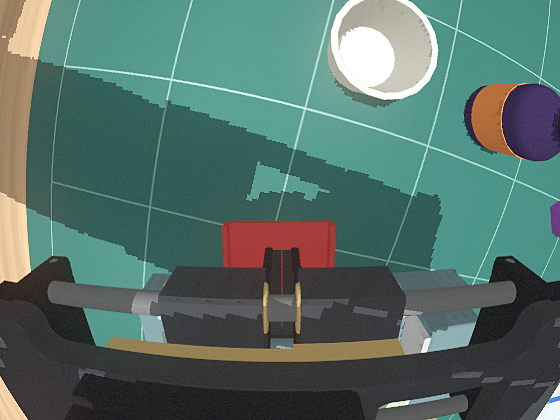

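The finger drags the jaw along with the lever pressed. The pad has closed about 30 mm and the stone is still upright. I'll go on slowly.

```bash
python3 -m jog '[[0,[0.002,0,0.001],0],[0,[0.004,0,0.001],0],[0,[0.006,0,0.001],0],[0,[0.008,0,0.001],0],[0,[0.010,0,0.001],0],[0,[0.012,0,0.001],0],[0,[0.014,0,0.001],0],[0,[0.016,0,0.001],0],[0,[0.018,0,0.001],0]]';  python3 -m jog '[[0,[0.002,0,0.001],0],[0,[0.004,0,0.001],0],[0,[0.006,0,0.001],0]]'
python3 - <<'E'
from h import *
for n in('scene','wrist'): cv2.imwrite(f'pics/{n}3.png',env.snapshot(n)[:,:,::-1])
a=cv2.imread('pics/scene3.png')[130:300,150:330]
cv2.imwrite('pics/scene3c.png',cv2.resize(a,None,fx=3.5,fy=3.5,interpolation=cv2.INTER_CUBIC))
E
```

```text
time_s: 5.7
eef_pos: [0.5539, 0.0082, 0.0516]
tcp_rot: [[0.97, 0.242, 0.019], [0.242, -0.97, 0.002], [0.019, 0.003, -1.0]]
contact_force: [-3.2, 1.8, 11.1]
width: 0.0004
time_s: 6.0
eef_pos: [0.5588, 0.0095, 0.0515]
tcp_rot: [[0.97, 0.242, 0.016], [0.242, -0.97, 0.001], [0.016, 0.003, -1.0]]
contact_force: [-7.6, -0.6, 11.1]
width: 0.0004
```

View pics/scene3c.png

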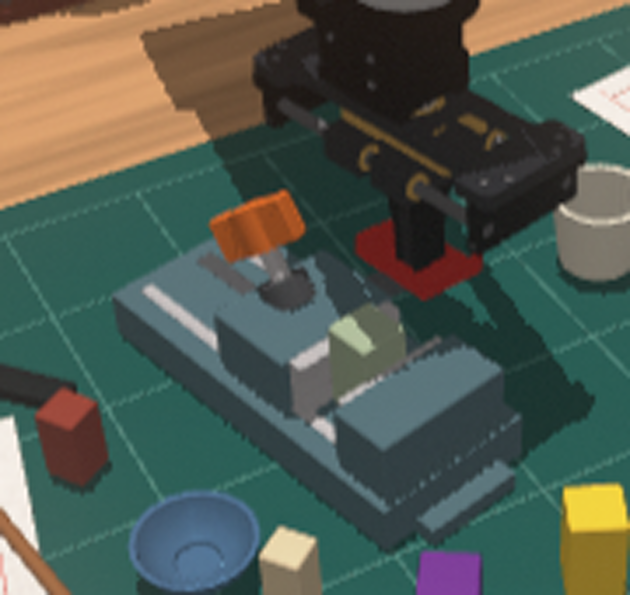

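View pics/wrist3.png

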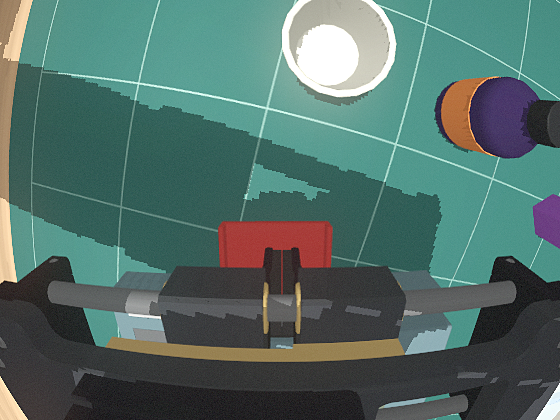

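```bash
python3 -m jog '[[0,[0.002,0,0.001],0],[0,[0.004,0,0.001],0],[0,[0.005,0,0.0015],0]]';  python3 -m jog '[[0,[0.002,0,0.001],0],[0,[0.004,0,0.001],0],[0,[0.005,0,0.001],0],[0,[0.005,0,0.001],0]]'
python3 - <<'E'
from h import *
for n in('scene','wrist'): cv2.imwrite(f'pics/{n}4.png',env.snapshot(n)[:,:,::-1])
a=cv2.imread('pics/scene4.png')[180:280,190:310]
b=cv2.imread('pics/wrist4.png')[180:420,90:470]
cv2.imwrite('pics/scene4c.png',cv2.resize(a,None,fx=5.5,fy=5.5,interpolation=cv2.INTER_CUBIC))
cv2.imwrite('pics/wrist4c.png',cv2.resize(b,None,fx=2,fy=2,interpolation=cv2.INTER_CUBIC))
E
```

```text
time_s: 6.4
eef_pos: [0.5631, 0.0106, 0.0509]
tcp_rot: [[0.97, 0.243, 0.014], [0.243, -0.97, 0.001], [0.014, 0.002, -1.0]]
contact_force: [-7.3, 0.1, 10.6]
width: 0.0004
time_s: 6.8
eef_pos: [0.5671, 0.0118, 0.0507]
tcp_rot: [[0.97, 0.243, 0.012], [0.243, -0.97, 0.001], [0.012, 0.002, -1.0]]
contact_force: [-7.8, 0.2, 10.7]
width: 0.0007
```

View pics/scene4c.png

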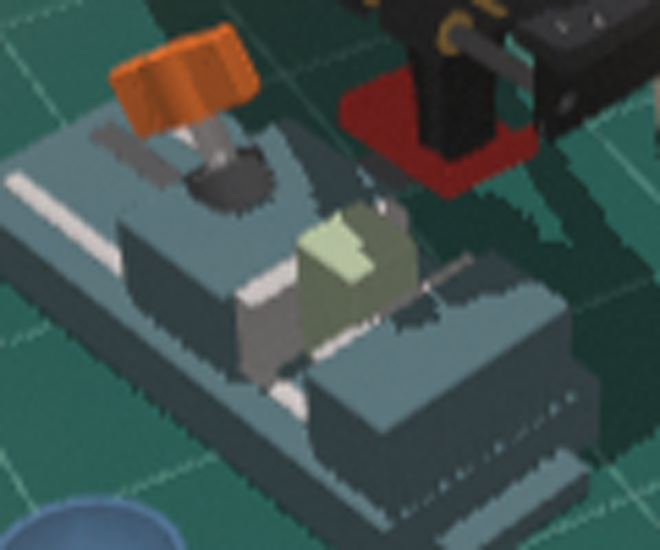

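View pics/wrist4c.png

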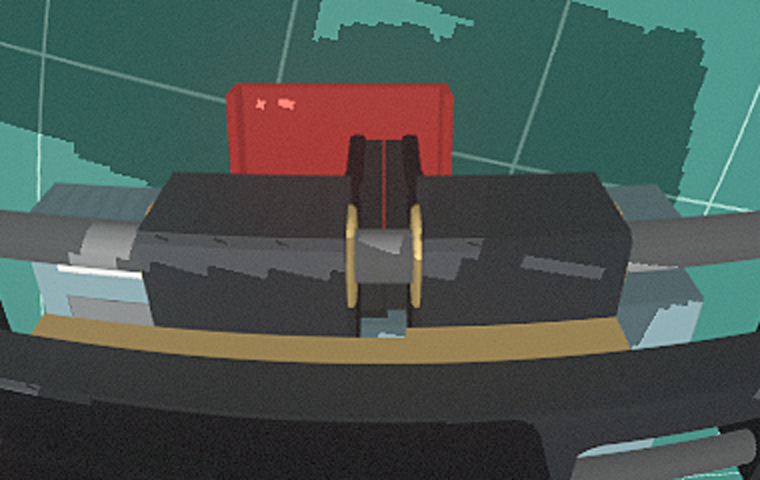

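The horizontal force has levelled off at 7.7 N and the finger now slides on the plate, so the jaw is stalled with the stone caught upright between both faces. I'm lifting off to let the lever up.

```bash
python3 -m jog '[[0,[0,0,-0.003],0],[0,[0,0,-0.006],0],[0,[0,0,-0.009],0],[0,[0,0,-0.014],0],[0,[0,0,-0.03],0],[0,[0,0,-0.06],0],[0,[0,0,-0.1],0],[0,[0,0,-0.14],0],[0,[0,0,-0.15],0]]'
python3 - <<'E'
from h import *
for n in('scene','wrist','top'): cv2.imwrite(f'pics/{n}5.png',env.snapshot(n)[:,:,::-1])
a=cv2.imread('pics/scene5.png')[160:280,180:320]
cv2.imwrite('pics/scene5c.png',cv2.resize(a,None,fx=5,fy=5,interpolation=cv2.INTER_CUBIC))
E
```

```text
time_s: 7.8
eef_pos: [0.5683, 0.0115, 0.2076]
tcp_rot: [[0.97, 0.243, 0.021], [0.243, -0.97, -0.0], [0.021, 0.005, -1.0]]
contact_force: [0.8, 0.2, 0.8]
width: 0.0005
```

View pics/scene5c.png

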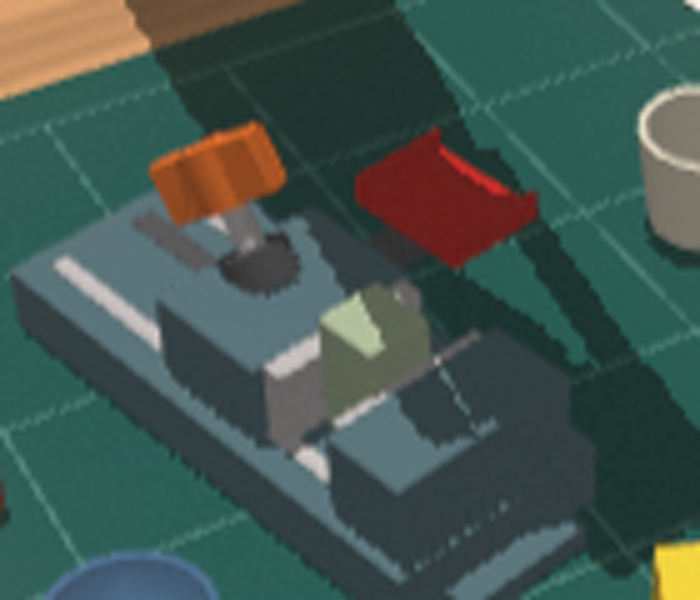

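View pics/wrist5.png

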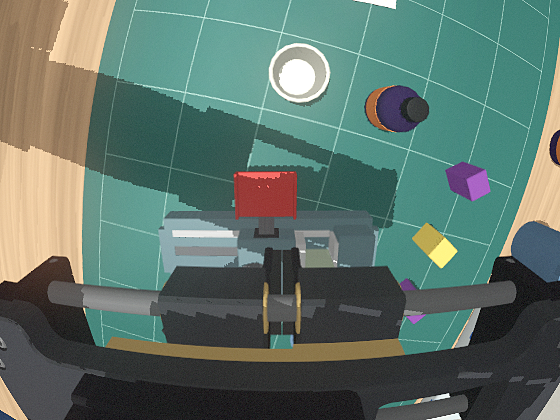

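Run:
```python
from knob import *
v=np.load('v.npy')
v[3]=0; np.save('v2.npy',v)
im=cv2.imread('pics/scene5.png');o=orange(im,0);m=np.zeros_like(o);m[170:225,195:250]=o[170:225,195:250];print(m.sum())
best=[]
for foot in np.arange(-.03,.0,.0015):
  for psi in np.arange(0,.8,.05):
    k=mask('scene',v,psi,foot);best.append(((k&m).sum()/(k|m).sum(),foot,psi))
best.sort(reverse=True);print(best[:5])
from go import show
p,R=knob_frame(0,.37,foot=-.0135);w=vis2w(v,p)[0];print(w)
show([w[0],w[1],.2],v[2]-np.pi/2)
t=cv2.imread('pics/top5.png')[150:330,200:380];cv2.imwrite('pics/t5c.png',cv2.resize(t,None,fx=3,fy=3))
```

```text
299
[(np.float64(0.7754010695187166), np.float64(-0.013499999999999984), np.float64(0.25)), (np.float64(0.771505376344086), np.float64(-0.013499999999999984), np.float64(0.2)), (np.float64(0.7714285714285715), np.float64(-0.013499999999999984), np.float64(0.35000000000000003)), (np.float64(0.7603305785123967), np.float64(-0.014999999999999986), np.float64(0.15000000000000002)), (np.float64(0.7577319587628866), np.float64(-0.013499999999999984), np.float64(0.30000000000000004))]
[ 0.54058956 -0.08233574  0.09960557]
t 7.95 pos [0.5657 0.0117 0.2016] head 0.245 F [-0.5  0.9 -0.7] w 0.0005
shift [-0.0472  0.0851  0.0012] twist 1.571
```

View pics/t5c.png

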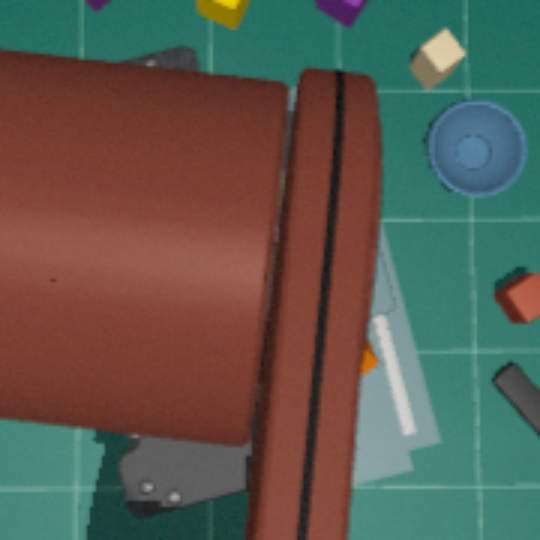

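The lever plate is back up and level at scene-crop (450,200). The stone stands between both jaws, and the knob fit puts the bar at ψ≈0.35, so turning clockwise takes it through the vise's x-z plane. Next I'll move over the knob.

```bash
python3 -m jog '[[0.05,[-0.005,0.01,0],0.12],[0.05,[-0.01,0.02,0],0.24],[0.05,[-0.015,0.03,0],0.36],[0.05,[-0.02,0.04,0],0.48],[0.05,[-0.025,0.05,0],0.6],[0.05,[-0.03,0.06,0],0.72],[0.05,[-0.035,0.07,0],0.84],[0.05,[-0.04,0.08,0],0.96],[0.05,[-0.047,0.085,0],1.08],[0.05,[-0.047,0.085,0],1.2],[0.05,[-0.047,0.085,0],1.265],[0.05,[-0.047,0.085,0],1.265]]' 35
python3 go.py .5406 -.0823 .15 -1.02
```

```text
time_s: 9.15
eef_pos: [0.5393, -0.0819, 0.1986]
tcp_rot: [[0.523, -0.852, 0.01], [-0.852, -0.523, 0.002], [0.003, -0.009, -1.0]]
contact_force: [-0.2, -0.2, -0.8]
width: 0.0499
t 9.15 pos [ 0.5393 -0.0819  0.1986] head -1.02 F [-0.2 -0.2 -0.8] w 0.0499
shift [ 0.0009 -0.0005  0.0487] twist -0.0
```

```bash
python3 -m jog '[[0.05,[0.001,0,0.03],0],[0.05,[0.001,-0.001,0.045],0],[0.05,[0.001,-0.001,0.049],0],[0.05,[0.001,-0.001,0.049],0]]'
python3 - <<'E'
from knob import *
v=np.load('v2.npy')
c=env.get_calibration('wrist')
im=env.snapshot('wrist')[:,:,::-1].copy();cv2.imwrite('pics/w6.png',im)
B=projw(c,vis2w(v,box(0,.37,-.0135)))
for i in range(8):
  for k in(1,2,4):
    if not i&k: cv2.line(im,tuple(map(int,B[i])),tuple(map(int,B[i|k])),(255,255,0),1)
cv2.imwrite('pics/w6o.png',im)
cv2.imwrite('pics/scene6.png',env.snapshot('scene')[:,:,::-1])
E
```

```text
time_s: 9.55
eef_pos: [0.5402, -0.0817, 0.1484]
tcp_rot: [[0.524, -0.852, 0.007], [-0.852, -0.524, 0.003], [0.001, -0.007, -1.0]]
contact_force: [0.8, 0.7, 0.7]
width: 0.0497
```

View pics/w6o.png

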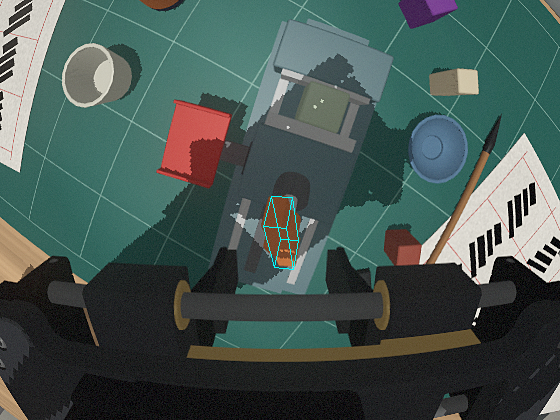

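View pics/scene6.png

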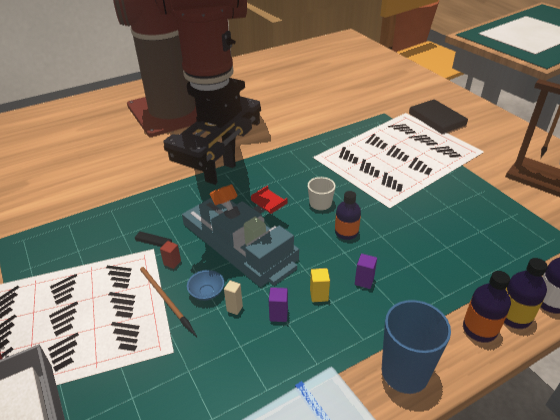

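The overlay lies exactly on the orange bar at (282,232), midway between the fingers at (225,290) and (340,290). The stone touches both jaws at (323,105). I'm descending and gripping.

```bash
python3 -m jog '[[0.05,[0,0,0.03],0],[0.05,[0,0,0.05],0],[0.05,[0,0,0.062],0],[0.05,[0,0,0.065],0],[0.05,[0,0,0.065],0]]'
python3 -m jog '[[0.01,[0,0,0],0],[0.01,[0,0,0],0],[0.01,[0,0,0],0],[0.01,[0,0,0],0],[0.01,[0,0,0],0]]' 35
python3 go.py .5406 -.0823 .083 -1.02; python3 -c "
from plant import env;print(env.get_state()['wrist_torque'])"
```

```text
time_s: 10.15
eef_pos: [0.5427, -0.0822, 0.0859]
tcp_rot: [[0.524, -0.852, 0.011], [-0.852, -0.524, 0.002], [0.004, -0.01, -1.0]]
contact_force: [-1.6, -0.3, 0.9]
width: 0.0499
time_s: 10.65
eef_pos: [0.5424, -0.0813, 0.0862]
tcp_rot: [[0.524, -0.852, 0.01], [-0.852, -0.524, 0.003], [0.003, -0.01, -1.0]]
contact_force: [-2.4, 2.0, 4.6]
width: 0.0179
t 10.65 pos [ 0.5424 -0.0813  0.0862] head -1.02 F [-2.4  2.   4.6] w 0.0179
shift [-0.0001  0.0021  0.0032] twist 0.0
[0.13342399 0.25014682 0.08917669]
```

```bash
python3 -m jog '[[0.005,[0,0.001,0.001],0.05],[0.005,[0,0.001,0.002],0.1],[0.005,[0,0.001,0.002],0.15],[0.005,[0,0.001,0.002],0.2],[0.005,[0,0.001,0.002],0.25],[0.005,[0,0.001,0.002],0.3],[0.005,[0,0.001,0.002],0.3]]'
python3 -c "
from plant import env;s=env.get_state();print(s['wrist_torque'],s['contact_force'],s['width'])"
python3 -m jog '[[0.005,[0,0,0],0.05],[0.005,[0,0,0],0.1],[0.005,[0,0,0],0.15],[0.005,[0,0,0],0.2],[0.005,[0,0,0],0.2]]'
python3 -c "
from h import *
s=env.get_state();print(s['wrist_torque'],s['contact_force'],s['width'])
cv2.imwrite('pics/scene7.png',env.snapshot('scene')[:,:,::-1])
a=cv2.imread('pics/scene7.png')[160:280,180:320]
cv2.imwrite('pics/scene7c.png',cv2.resize(a,None,fx=5,fy=5,interpolation=cv2.INTER_CUBIC))
"
```

```text
time_s: 11.35
eef_pos: [0.5416, -0.0816, 0.0851]
tcp_rot: [[0.247, -0.969, 0.01], [-0.969, -0.247, 0.003], [-0.001, -0.011, -1.0]]
contact_force: [-3.7, 1.0, 7.3]
width: 0.0136
[0.23250336 0.4720907  0.04398116] [-3.71226674  0.98124666  7.30520645] 0.013613633268971645
time_s: 11.85
eef_pos: [0.5414, -0.0815, 0.0851]
tcp_rot: [[0.051, -0.999, 0.01], [-0.999, -0.051, 0.004], [-0.003, -0.01, -1.0]]
contact_force: [-1.0, -0.3, 0.9]
width: 0.0151
[0.77175531 0.28021637 0.5922986 ] [-1.00454327 -0.26623722  0.94727515] 0.015089745907626184
```

View pics/scene7c.png

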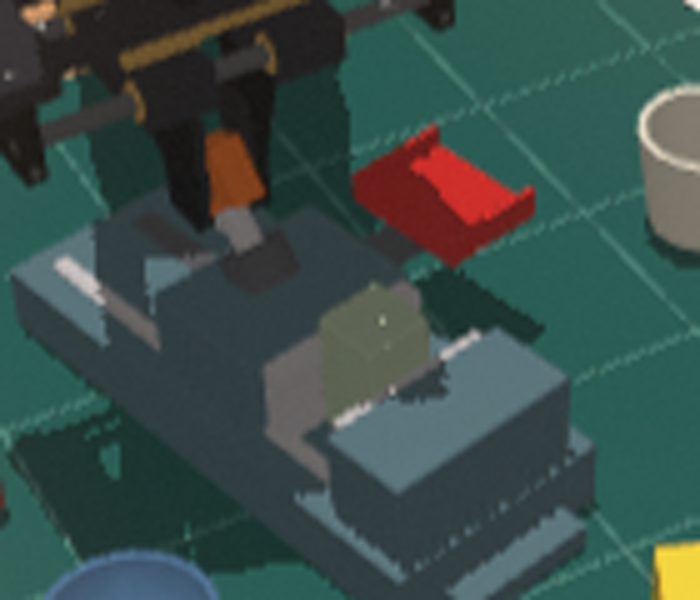

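```bash
python3 -m jog '[[0.005,[0,0,0],0.0],[0.005,[0,0,0],0.05],[0.005,[0,0,0],0.1],[0.005,[0,0,0],0.15],[0.005,[0,0,0],0.2],[0.005,[0,0,0],0.25],[0.005,[0,0,0],0.25]]' 50
python3 -c "
from h import *
s=env.get_state();print(s['wrist_torque'],s['contact_force'],s['width'])
cv2.imwrite('pics/scene8.png',env.snapshot('scene')[:,:,::-1])
cv2.imwrite('pics/w8.png',env.snapshot('wrist')[:,:,::-1])
a=cv2.imread('pics/scene8.png')[160:280,180:320]
cv2.imwrite('pics/scene8c.png',cv2.resize(a,None,fx=5,fy=5,interpolation=cv2.INTER_CUBIC))
"
```

```text
time_s: 12.6
eef_pos: [0.5417, -0.0816, 0.0848]
tcp_rot: [[-0.196, -0.981, 0.011], [-0.981, 0.196, 0.004], [-0.006, -0.01, -1.0]]
contact_force: [2.5, -1.6, -4.3]
width: 0.0169
[ 1.01360788 -0.668881    0.93782164] [ 2.46124243 -1.62507024 -4.34332219] 0.01692827142292681
```

View pics/scene8c.png

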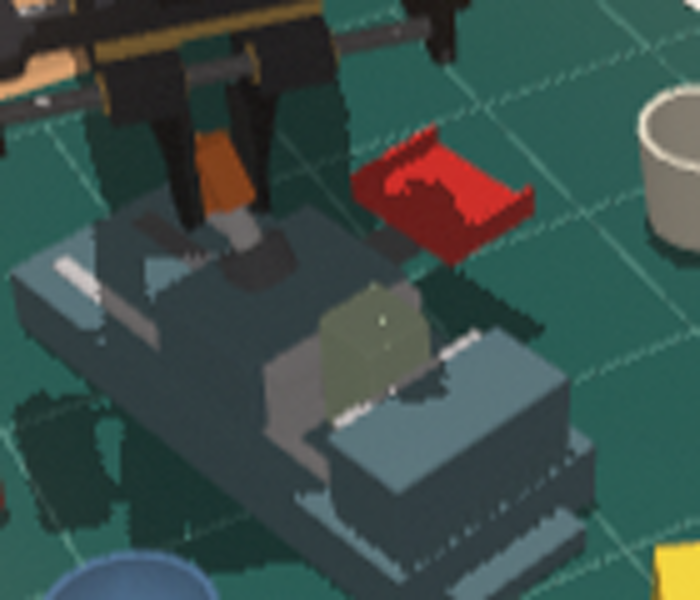

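View pics/w8.png

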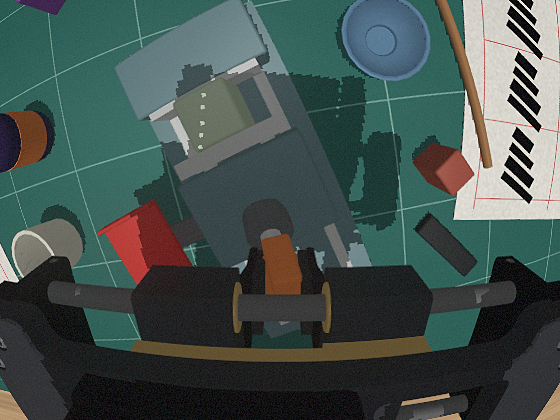

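```bash
python3 -m jog '[[0.005,[0,0,0],0.05],[0.005,[0,0,0],0.1],[0.005,[0,0,0],0.15],[0.005,[0,0,0],0.2],[0.005,[0,0,0],0.2],[0.005,[0,0,0],0.2]]' 60
python3 -c "
from h import *
s=env.get_state();print(s['wrist_torque'],s['contact_force'],s['width'])"
python3 -m jog '[[0.05,[0,0,0],0],[0.05,[0,0,0],0],[0.05,[0,0,0],0],[0.05,[0,0,-0.03],0],[0.05,[0,0,-0.06],0],[0.05,[0,0,-0.065],0],[0.05,[0,0,-0.065],0]]'
python3 - <<'E'
from knob import *
v=np.load('v2.npy')
c=env.get_calibration('wrist')
im=env.snapshot('wrist')[:,:,::-1].copy();cv2.imwrite('pics/w9.png',im)
cv2.imwrite('pics/scene9.png',env.snapshot('scene')[:,:,::-1])
o=orange(im,0);n,l,st,ce=cv2.connectedComponentsWithStats(o.astype(np.uint8))
print([(st[i].tolist()) for i in range(1,n) if st[i,4]>150])
best=[]
for psi in np.arange(-1.2,.6,.05):
  for foot in(-.0165,-.015,-.0135,-.012):
    k=np.zeros((420,560),np.uint8);h=cv2.convexHull(projw(c,vis2w(v,box(0,psi,foot))).astype(np.float32))
    cv2.fillConvexPoly(k,h.astype(np.int32),1)
    kk=k>0; big=cv2.dilate(k,np.ones((25,25)))>0;m=o&big
    best.append(((kk&m).sum()/(kk|m).sum(),psi,foot))
best.sort(reverse=True);print(best[:6])
B=projw(c,vis2w(v,box(0,best[0][1],best[0][2])))
for i in range(8):
  for k in(1,2,4):
    if not i&k: cv2.line(im,tuple(map(int,B[i])),tuple(map(int,B[i|k])),(255,255,0),1)
cv2.imwrite('pics/w9o.png',im)
E
```

```text
time_s: 13.3
eef_pos: [0.5418, -0.0818, 0.0847]
tcp_rot: [[-0.384, -0.923, 0.011], [-0.923, 0.384, 0.003], [-0.007, -0.009, -1.0]]
contact_force: [2.6, -3.5, -5.7]
width: 0.0185
[ 1.22113623 -0.87291758  1.24653911] [ 2.60819174 -3.4830414  -5.68882013] 0.018495673627239414
time_s: 14.0
eef_pos: [0.5421, -0.0821, 0.1512]
tcp_rot: [[-0.384, -0.923, 0.014], [-0.923, 0.384, 0.003], [-0.008, -0.012, -1.0]]
contact_force: [0.1, 0.5, 0.1]
width: 0.0493
[]
[(np.float64(0.010416666666666666), np.float64(1.1102230246251565e-15), -0.0165), (np.float64(0.010303967027305513), np.float64(-0.049999999999998934), -0.0165), (np.float64(0.01026167265264238), np.float64(-0.049999999999998934), -0.015), (np.float64(0.010091302258529554), np.float64(0.050000000000001155), -0.0165), (np.float64(0.00991571641051066), np.float64(1.1102230246251565e-15), -0.015), (np.float64(0.009863013698630137), np.float64(-0.09999999999999898), -0.0165)]
```

View pics/w9o.png

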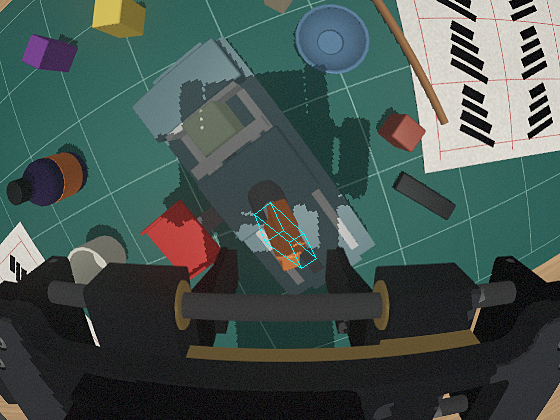

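```bash
cat > fitw.py <<'E'
from knob import *
import sys
def fitw(im,c,v,out,lo=-1.4):
    hsv=cv2.cvtColor(im,cv2.COLOR_BGR2HSV)
    o=(hsv[...,0]>3)&(hsv[...,0]<20)&(hsv[...,1]>150)&(hsv[...,2]>50)
    B=projw(c,vis2w(v,box(0,0,-.0135))).mean(0);yy,xx=np.mgrid[:420,:560];m=o&(np.hypot(xx-B[0],yy-B[1])<60)
    print('mask',m.sum())
    best=[]
    for psi in np.arange(lo,.7,.04):
      for foot in(-.0165,-.015,-.0135,-.012,-.0105):
       for dy in(-.003,-.0015,0,.0015,.003):
        k=np.zeros((420,560),np.uint8);h=cv2.convexHull(projw(c,vis2w(v,box(0,psi,foot)+[0,dy,0])).astype(np.float32))
        cv2.fillConvexPoly(k,h.astype(np.int32),1);kk=k>0
        best.append(((kk&m).sum()/(kk|m).sum(),psi,foot,dy))
    best.sort(reverse=True)
    for b in best[:5]: print(np.round(b,3))
    b=best[0];P=projw(c,vis2w(v,box(0,b[1],b[2])+[0,b[3],0]))
    im=im.copy()
    for i in range(8):
      for k in(1,2,4):
        if not i&k: cv2.line(im,tuple(map(int,P[i])),tuple(map(int,P[i|k])),(255,255,0),1)
    x,y=map(int,B)
    cv2.imwrite(out,cv2.resize(im[max(0,y-90):y+90,x-120:x+120],None,fx=3,fy=3,interpolation=cv2.INTER_CUBIC))
    return b
E
python3 - <<'E'
from fitw import *
v=np.load('v2.npy')
fitw(cv2.imread('pics/w9.png'),env.get_calibration('wrist'),v,'pics/w9f.png')
E
```

```text
mask 1799
[ 0.838 -0.44  -0.015  0.002]
[ 0.835 -0.44  -0.016  0.002]
[ 0.829 -0.48  -0.016  0.003]
[ 0.82  -0.48  -0.016  0.002]
[ 0.814 -0.48  -0.015  0.002]
```

View pics/w9f.png

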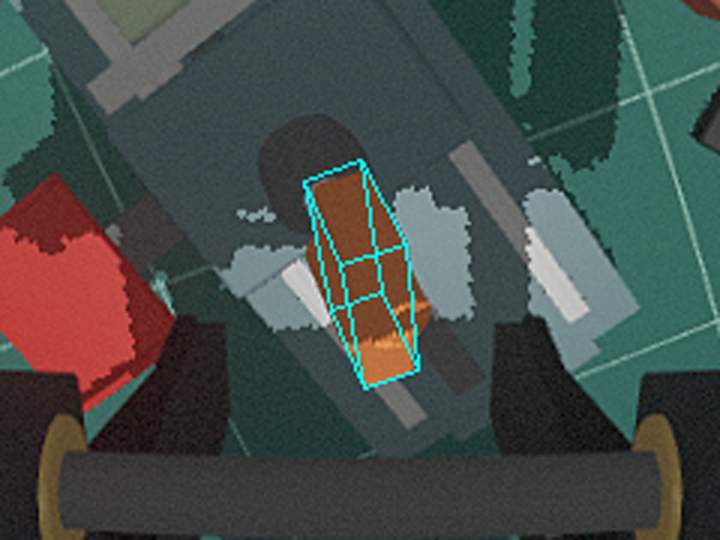

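The bar is now at ψ≈-0.45, about 0.8 rad clockwise, and the torque was rising. I'll give it one more bite to make sure it's tight, since the lock slips harmlessly if it is overturned.

```bash
python3 -m jog '[[0.05,[0,0,0.03],0],[0.05,[0,0,0.05],0],[0.05,[0,0,0.062],0],[0.05,[0,0,0.066],0],[0.05,[0,0,0.066],0]]'
python3 -m jog '[[0.005,[0,0,0],0],[0.005,[0,0,0],0],[0.005,[0,0,0],0],[0.005,[0,0,0],0],[0.005,[0,0,0],0]]' 60
python3 -m jog '[[0.005,[0,0,0],0.05],[0.005,[0,0,0],0.1],[0.005,[0,0,0],0.15],[0.005,[0,0,0],0.2],[0.005,[0,0,0],0.25],[0.005,[0,0,0],0.3],[0.005,[0,0,0],0.3],[0.005,[0,0,0],0.3]]' 60
python3 -c "
from h import *
s=env.get_state();print(s['wrist_torque'],s['contact_force'],s['width'])"
```

```text
time_s: 14.6
eef_pos: [0.5405, -0.0813, 0.0818]
tcp_rot: [[-0.384, -0.923, 0.008], [-0.923, 0.384, 0.004], [-0.007, -0.006, -1.0]]
contact_force: [0.4, -0.1, 0.5]
width: 0.0499
time_s: 15.1
eef_pos: [0.5405, -0.0814, 0.0823]
tcp_rot: [[-0.383, -0.924, 0.008], [-0.924, 0.383, 0.004], [-0.007, -0.006, -1.0]]
contact_force: [-2.3, -2.8, 2.1]
width: 0.0196
time_s: 15.9
eef_pos: [0.5394, -0.0807, 0.0821]
tcp_rot: [[-0.638, -0.77, 0.005], [-0.77, 0.638, 0.006], [-0.008, -0.001, -1.0]]
contact_force: [-5.4, -0.6, 2.4]
width: 0.0224
[1.71833245 0.18540332 1.2429546 ] [-5.42745864 -0.57334559  2.42048453] 0.022412656117569648
```

Now I'll release, lift and look.

```bash
python3 -m jog '[[0.05,[0,0,0],0],[0.05,[0,0,0],0],[0.05,[0,0,0],0],[0.05,[0,0,-0.03],0],[0.05,[0,0,-0.06],0],[0.05,[0,0,-0.068],0],[0.05,[0,0,-0.068],0]]'
python3 - <<'E'
from fitw import *
v=np.load('v2.npy')
c=env.get_calibration('wrist');im=env.snapshot('wrist')[:,:,::-1].copy();cv2.imwrite('pics/w10.png',im)
fitw(im,c,v,'pics/w10f.png')
im=env.snapshot('scene')[:,:,::-1].copy();cv2.imwrite('pics/scene10.png',im)
cv2.imwrite('pics/scene10c.png',cv2.resize(im[160:280,180:320],None,fx=5,fy=5,interpolation=cv2.INTER_CUBIC))
E
```

```text
time_s: 16.6
eef_pos: [0.5403, -0.0815, 0.1516]
tcp_rot: [[-0.638, -0.77, 0.009], [-0.77, 0.638, 0.004], [-0.009, -0.004, -1.0]]
contact_force: [-0.8, -0.5, -0.7]
width: 0.0495
mask 2148
[ 0.86  -0.76  -0.016  0.002]
[ 0.855 -0.8   -0.015  0.002]
[ 0.853 -0.76  -0.015  0.002]
[ 0.851 -0.8   -0.016  0.002]
[ 0.846 -0.8   -0.016  0.003]
```

View pics/w10f.png

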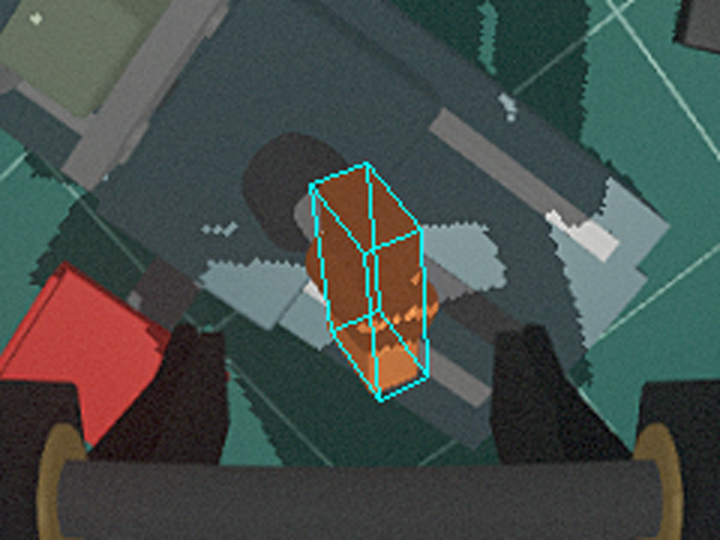

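View pics/scene10c.png

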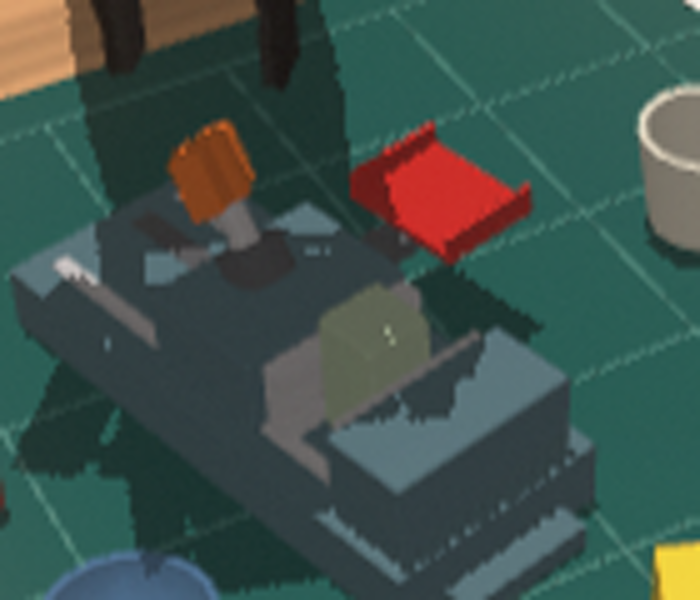

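View pics/w10.png

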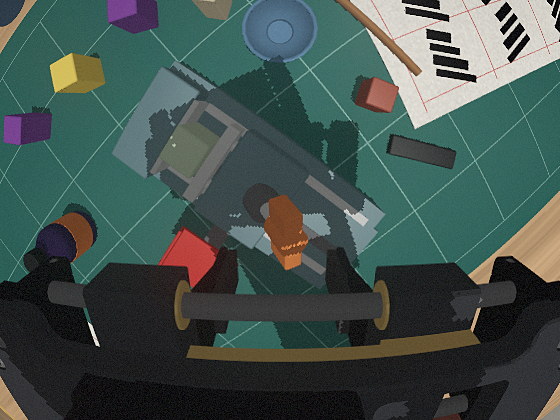

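```bash
python3 -m jog '[[0.05,[0,0,-0.04],0],[0.05,[0.03,0,-0.08],0],[0.05,[0.07,0,-0.1],0],[0.05,[0.11,0,-0.1],0],[0.05,[0.15,0,-0.1],0],[0.05,[0.19,-0.01,-0.1],0],[0.05,[0.23,-0.02,-0.1],0],[0.05,[0.27,-0.03,-0.1],0],[0.05,[0.31,-0.03,-0.1],0],[0.05,[0.35,-0.03,-0.1],0],[0.05,[0.35,-0.03,-0.1],0],[0.05,[0.35,-0.03,-0.1],0]]'
python3 - <<'E'
from h import *
r=[]
for n in('scene','top'):
    im=env.snapshot(n)[:,:,::-1].copy();cv2.imwrite(f'pics/{n}11.png',im)
    a=im[165:325,240:360] if n=='top' else im[150:300,160:310]
    r.append(cv2.resize(a,(int(a.shape[1]*560/a.shape[0]),560),interpolation=cv2.INTER_CUBIC)[:, :400] if n=='top' else cv2.resize(a,(380,380)))
cv2.imwrite('pics/t11c.png',r[1]);cv2.imwrite('pics/s11c.png',cv2.resize(cv2.imread('pics/scene11.png')[160:280,180:320],None,fx=5,fy=5,interpolation=cv2.INTER_CUBIC))
E
```

```text
time_s: 17.9
eef_pos: [0.337, -0.3699, 0.2445]
tcp_rot: [[-0.64, -0.769, 0.003], [-0.769, 0.64, 0.009], [-0.009, 0.004, -1.0]]
contact_force: [0.3, -0.8, -1.2]
width: 0.05
```

View pics/t11c.png

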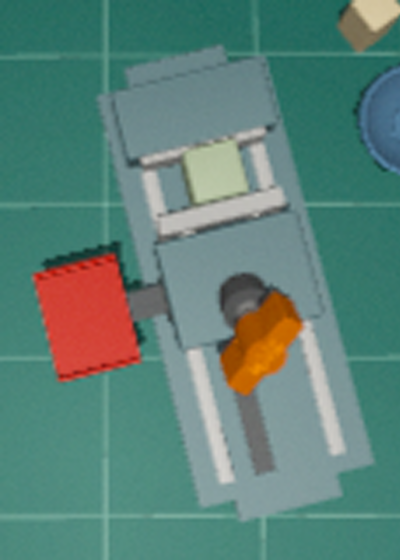

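View pics/s11c.png

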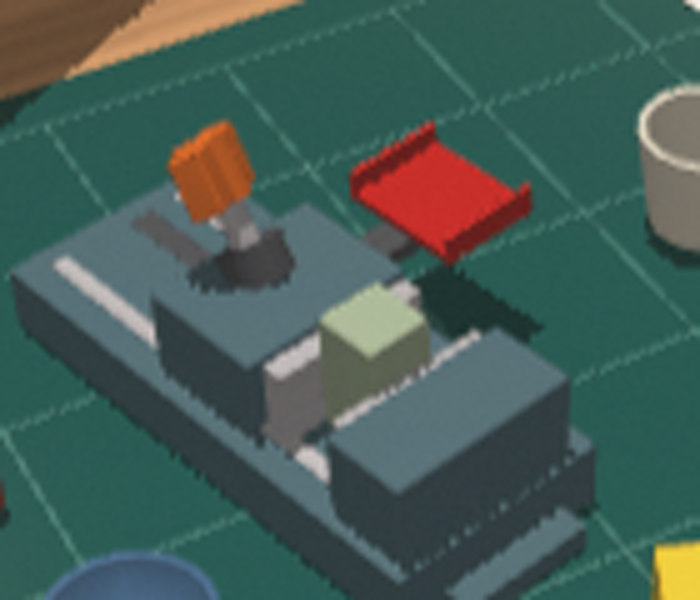

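View pics/top11.png

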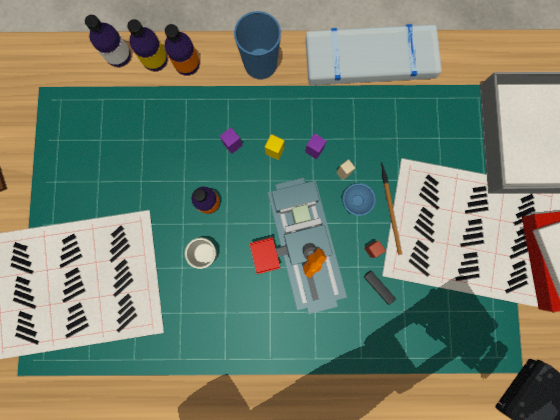

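```bash
python3 -c "
from plant import env
print(env.close_job(), env.get_state()['time_s'])"
```

```text
the job is handed in; nothing more can be done
the job is handed in; nothing more can be done
```

The green stone is clamped in the vise and the job was handed in at about 18 s; the hand-in gives no verdict.

**What I did:**
- I pressed the red lever down with the closed fingers and slid the jaw about 55 mm. The push levelled off at about 7.7 N with the finger sliding on the plate, which I took as the stone caught between both jaws.
- I lifted straight off, and the next picture showed the lever back up.
- I then gripped the orange knob and turned it clockwise in two bites, about 1.15 rad in all, judged from the wrist pictures.

**Last checks:**
- **Stone:** in the final top and scene pictures it stands upright and square, touching both jaw faces.
- **Lever and robot:** the lever is up, and the arm is clear and touching nothing.
- **Other things on the desk:** by eye they are where they were.
- **Tightness:** I could not measure the clamping force directly. I infer it is tight because the turning torque rose and the jaw block stepped back about 2 mm near the end, as it would if its lock slipped.

Nothing failed or disagreed. During the turn the bar lagged behind the fingers, because the tool stays vertical while the screw leans, so I gave it the second bite.

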